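# Load the demagnetiser, dial in the minutes and start it

## Task

Draw every steel plate up out of the slotted holder and stand each in a slot of the demagnetiser's open grey case, then put the shallow lid back on the case, seated flat all round. Roll the thumbwheel of the control box until its top window shows the number of plates you loaded (one minute a plate), and only then throw the control box's switch lever over, away from the robot; leave the tweezers and screwdrivers where they lie.

Things in the scene. Friction and masses are not known exactly. Their poses are not given: they have to be found in the camera images.
- plate_0_center (a point): one of up to four alike plain steel plates, 60 (x) x 8 (y) x 85 (z) mm, 0.2 kg; this point is its centre, half-way up, z axis up the plate, y axis across its thickness; at the start it stands upright in a slot of the holder, lower edge 10 mm over the bench, top 95 mm (absent plates read None, any slot may be empty)
- plate_1_center (a point): one of up to four alike plain steel plates, 60 (x) x 8 (y) x 85 (z) mm, 0.2 kg; this point is its centre, half-way up, z axis up the plate, y axis across its thickness; at the start it stands upright in a slot of the holder, lower edge 10 mm over the bench, top 95 mm (absent plates read None, any slot may be empty)
- plate_2_center (a point): one of up to four alike plain steel plates, 60 (x) x 8 (y) x 85 (z) mm, 0.2 kg; this point is its centre, half-way up, z axis up the plate, y axis across its thickness; at the start it stands upright in a slot of the holder, lower edge 10 mm over the bench, top 95 mm (absent plates read None, any slot may be empty)
- plate_3_center (a point): one of up to four alike plain steel plates, 60 (x) x 8 (y) x 85 (z) mm, 0.2 kg; this point is its centre, half-way up, z axis up the plate, y axis across its thickness; at the start it stands upright in a slot of the holder, lower edge 10 mm over the bench, top 95 mm (absent plates read None, any slot may be empty)
- holder: slotted holder, fixed to the bench: aluminium block 86 (x) x 152 (y) x 50 (z) mm; origin at the centre of its underside. Four slots, each 12 mm wide in its y, at y = -60, -20, 20, 60 mm; the plates' lower edges stand on its floor at z = 10 mm, their upper 45 mm stand free above it; the plates' thickness lies along the holder's y
- chamber: open-topped grey case of the demagnetiser, fixed: 84 (x) x 194 (y) x 96 (z) mm, rim 90 mm wide in x; origin at the centre of its underside. Inside (72 x 184 mm) four slots at y = -60, -20, 20, 60 mm, 13 mm wide in y, between teeth that end 60 mm up and 24 mm either side of x = 0; floor at z = 6 mm. A loaded plate stands there at x = 0, thickness along y, top at z = 91 mm; any slots will do
- lid_center (a point): loose shallow aluminium lid, 0.3 kg: slab 105 (x) x 209 (y) x 6 mm with a 10 mm deep skirt, 3 mm thick, that drops round the outside of the case's rim with 4.5 mm play each way; stands on its skirt on the bench at the start. This point is the centre of the slab; in place (slab flat on the rim) it is 99 mm over the bench, its axes along the case's (a half turn does not matter)
- lid_grip (a point): grip point on the lid: a black rib stands on its middle, 56 mm long in the lid's x, 14 mm thick in its y, 33 mm high above the slab; this point is 18 mm over the slab's top, 34 mm over the skirt's lower edge
- console: control box, fixed: 110 (x) x 130 (y) mm; origin at the centre of its underside; its left half (its y > 0) is 85 mm high with the thumbwheel, its right half 40 mm high with the switch lever
- wheel_axle (a point): centre of the thumbwheel's ribbed part, on its axle along the control box's y, 70 mm over the bench. It is 32 mm wide; ten ribs 6 mm thick reach 48 mm from the axle (root 33 mm), 33 mm out of the box at the top. At a click the upper ribs stand 18 deg either side of the top, 20 mm gap between. 18 to 40 mm right of here a white drum carries numerals 0-9; the one in the window at the top is set
- wheel (a joint): turn of the thumbwheel, rad: number shown = value / 0.6283 (36 deg a number), 0 to 9 with stops at both ends. It grows as the wheel's top is pushed along the control box's +x (away from the robot), falls as it is drawn to -x. A spring click pulls it to the nearest whole number; about 3 N at the ribs turns it past a click
- switch (a joint): switch lever of the control box, rad: 0 = off, leaning to the control box's -x; 1 = on, leaning to its +x; stays where it is left, about 1 N at its knob moves it; its hinge is 62 mm over the bench, along the control box's y
- switch_tip (a point): centre of the lever's round knob, 26 mm across, 60 mm from its hinge; 115 mm over the bench at either end of its swing
- tweezers: steel tweezers, 122 mm long, lying flat: bystander, leave them
- driver_b: small blue-handled screwdriver, 105 mm long, lying flat: bystander, leave it
- driver_g: small green-handled screwdriver, 95 mm long, lying flat: bystander, leave it

How it is judged:
On the way, in this order (a step that is already met when the one before it is completed fails the run):
1. every plate stands in the case and the lid is seated centred and square on it (x of plate_0_center in the frame of chamber between -0.01 and 0.01 m and y of plate_0_center in the frame of chamber between -0.08 and 0.08 m and z of plate_0_center in the frame of chamber between 0.04 and 0.056 m and angle between each of plate_0_center, plate_1_center, plate_2_center, plate_3_center's own z axis and vertical below 0.2 rad and x of plate_1_center in the frame of chamber between -0.01 and 0.01 m and y of plate_1_center in the frame of chamber between -0.08 and 0.08 m and z of plate_1_center in the frame of chamber between 0.04 and 0.056 m and x of plate_2_center in the frame of chamber between -0.01 and 0.01 m and y of plate_2_center in the frame of chamber between -0.08 and 0.08 m and z of plate_2_center in the frame of chamber between 0.04 and 0.056 m and x of plate_3_center in the frame of chamber between -0.01 and 0.01 m and y of plate_3_center in the frame of chamber between -0.08 and 0.08 m and z of plate_3_center in the frame of chamber between 0.04 and 0.056 m and x of lid_center in the frame of chamber between -0.01 and 0.01 m and y of lid_center in the frame of chamber between -0.01 and 0.01 m and z of lid_center in the frame of chamber between 0.094 and 0.104 m and angle between the x axis of lid_center and the x axis of chamber, either way round below 0.1 rad), for 0.2 s.
2. the thumbwheel shows the number of plates and the switch lever is thrown to on (value of joint wheel between 1.05664 and 2.71327 rad and (height (world z) of plate_0_center above -5 m or value of joint wheel below 2.08496 rad) and (height (world z) of plate_1_center above -5 m or value of joint wheel below 2.08496 rad) and (height (world z) of plate_2_center above -5 m or value of joint wheel below 2.08496 rad) and (height (world z) of plate_3_center above -5 m or value of joint wheel below 2.08496 rad) and (height (world z) of any of plate_0_center, plate_1_center above -5 m or value of joint wheel below 1.45664 rad) and (height (world z) of any of plate_0_center, plate_2_center above -5 m or value of joint wheel below 1.45664 rad) and (height (world z) of any of plate_0_center, plate_3_center above -5 m or value of joint wheel below 1.45664 rad) and (height (world z) of any of plate_1_center, plate_2_center above -5 m or value of joint wheel below 1.45664 rad) and (height (world z) of any of plate_1_center, plate_3_center above -5 m or value of joint wheel below 1.45664 rad) and (height (world z) of any of plate_2_center, plate_3_center above -5 m or value of joint wheel below 1.45664 rad) and ((height (world z) of plate_0_center below -5 m and height (world z) of chamber above -5 m) or (height (world z) of plate_1_center below -5 m and height (world z) of chamber above -5 m) or (height (world z) of plate_2_center below -5 m and height (world z) of chamber above -5 m) or value of joint wheel above 1.68496 rad) and ((height (world z) of plate_0_center below -5 m and height (world z) of chamber above -5 m) or (height (world z) of plate_1_center below -5 m and height (world z) of chamber above -5 m) or (height (world z) of plate_3_center below -5 m and height (world z) of chamber above -5 m) or value of joint wheel above 1.68496 rad) and ((height (world z) of plate_0_center below -5 m and height (world z) of chamber above -5 m) or (height (world z) of plate_2_center below -5 m and height (world z) of chamber above -5 m) or (height (world z) of plate_3_center below -5 m and height (world z) of chamber above -5 m) or value of joint wheel above 1.68496 rad) and ((height (world z) of plate_1_center below -5 m and height (world z) of chamber above -5 m) or (height (world z) of plate_2_center below -5 m and height (world z) of chamber above -5 m) or (height (world z) of plate_3_center below -5 m and height (world z) of chamber above -5 m) or value of joint wheel above 1.68496 rad) and ((height (world z) of plate_0_center below -5 m and height (world z) of chamber above -5 m) or (height (world z) of plate_1_center below -5 m and height (world z) of chamber above -5 m) or (height (world z) of plate_2_center below -5 m and height (world z) of chamber above -5 m) or (height (world z) of plate_3_center below -5 m and height (world z) of chamber above -5 m) or value of joint wheel above 2.31327 rad) and value of joint switch above 0.8 rad), for 0.2 s.
At the end, for the whole second after the job is handed in: Every plate stands upright (0.2 rad) on the case's floor, within 10 mm of its middle in x; lid seated flat on the rim, centred within 10 mm, square within 0.1 rad; wheel within 0.2 rad of the number of plates; lever past 0.8 rad; all at rest (all of step 1 and all of step 2 and linear speed of each of plate_0, plate_1, plate_2, plate_3, lid below 0.03 m/s); the robot touches nothing.
It fails at once if the switch lever is thrown (past 0.5 rad) while the thumbwheel does not show the number of plates (value of joint switch above 0.5 rad and not (value of joint wheel between 1.05664 and 2.71327 rad and (height (world z) of plate_0_center above -5 m or value of joint wheel below 2.08496 rad) and (height (world z) of plate_1_center above -5 m or value of joint wheel below 2.08496 rad) and (height (world z) of plate_2_center above -5 m or value of joint wheel below 2.08496 rad) and (height (world z) of plate_3_center above -5 m or value of joint wheel below 2.08496 rad) and (height (world z) of any of plate_0_center, plate_1_center above -5 m or value of joint wheel below 1.45664 rad) and (height (world z) of any of plate_0_center, plate_2_center above -5 m or value of joint wheel below 1.45664 rad) and (height (world z) of any of plate_0_center, plate_3_center above -5 m or value of joint wheel below 1.45664 rad) and (height (world z) of any of plate_1_center, plate_2_center above -5 m or value of joint wheel below 1.45664 rad) and (height (world z) of any of plate_1_center, plate_3_center above -5 m or value of joint wheel below 1.45664 rad) and (height (world z) of any of plate_2_center, plate_3_center above -5 m or value of joint wheel below 1.45664 rad) and ((height (world z) of plate_0_center below -5 m and height (world z) of chamber above -5 m) or (height (world z) of plate_1_center below -5 m and height (world z) of chamber above -5 m) or (height (world z) of plate_2_center below -5 m and height (world z) of chamber above -5 m) or value of joint wheel above 1.68496 rad) and ((height (world z) of plate_0_center below -5 m and height (world z) of chamber above -5 m) or (height (world z) of plate_1_center below -5 m and height (world z) of chamber above -5 m) or (height (world z) of plate_3_center below -5 m and height (world z) of chamber above -5 m) or value of joint wheel above 1.68496 rad) and ((height (world z) of plate_0_center below -5 m and height (world z) of chamber above -5 m) or (height (world z) of plate_2_center below -5 m and height (world z) of chamber above -5 m) or (height (world z) of plate_3_center below -5 m and height (world z) of chamber above -5 m) or value of joint wheel above 1.68496 rad) and ((height (world z) of plate_1_center below -5 m and height (world z) of chamber above -5 m) or (height (world z) of plate_2_center below -5 m and height (world z) of chamber above -5 m) or (height (world z) of plate_3_center below -5 m and height (world z) of chamber above -5 m) or value of joint wheel above 1.68496 rad) and ((height (world z) of plate_0_center below -5 m and height (world z) of chamber above -5 m) or (height (world z) of plate_1_center below -5 m and height (world z) of chamber above -5 m) or (height (world z) of plate_2_center below -5 m and height (world z) of chamber above -5 m) or (height (world z) of plate_3_center below -5 m and height (world z) of chamber above -5 m) or value of joint wheel above 2.31327 rad))).
It fails at once if the tweezers or a screwdriver are moved more than 40 mm (distance of any of tweezers, driver_b, driver_g from where it was at the start of the episode above 0.04 m).
Of plate_0, plate_1, plate_2, plate_3 only 2 to 4 are there at a start; the rules pass over those that are not, and their reading is None.
At some moment in a run one of lid may be knocked a few centimetres aside while the robot is not near it.
It also fails if it takes over 210 s, if anything falls off the work surface, if the arm or the gripper's body presses on something with over 40 N, if the wrist force passes 120 N, or if a joint passes its speed limit or range.

## Robot

A 6-joint arm with a two-finger parallel gripper is mounted at the origin on a cart in front of the work surface, level with it; the furniture and walls round the work are solid. World frame = base frame: x ahead of the robot, y to its left, z up, the work surface at z = 0. Lengths are in m, angles in rad, forces in N, time in s.
With the tool pointing down it reaches from about 0.3 to 0.85 m from the base axis. Payload 5.4 kg.
Tool frame: the origin (TCP) lies midway between the tips of the shut fingers; the grasp point (between the pads) lies 19 mm behind it; z points along the fingers, y is the line along which they close (so a half turn about z gives the same grasp; the last joint's range is limited). The gripper opens to 85 mm and grips with 20 to 120 N. Pads are 22 mm wide; open, the fingers measure 114 mm over their backs; the gripper's body (76 mm by 85 mm) begins 54 mm behind the grasp point. The pads swing forward as they close: fully open they stand 13 mm farther back than shut.
Start: joints at [0.893, 0.158, 1.597, -0, 1.386, -0.21], TCP at [0.259, 0.513, 0.231] pointing down, gripper open.
Joint ranges: [-2.91, 2.91], [-0.94, 2.29], [0.18, 2.7], [-1.29, 4.43], [0.17, 2.64], [-3, 3]. Speed limits (rad/s): [2.57, 2.57, 3.14, 3.14, 3.14, 3.14].

## Interface

Orientations are given as [roll, pitch, yaw] about the fixed x, y, z axes, in that order (R = Rz(yaw) Ry(pitch) Rx(roll)).
In Python, from workcell import sensors, read_camera, calibration, order gives the robot as it stands.
- The arm moves only by the tool jog_arm, never from a script. Its argument "series" is a list of rows, each a list of 5 numbers: the shift along the tool's x, y, z in mm, then the turn about the tool's z in degrees, then the finger opening in mm, from 0 to 85.4. In form: [[dx, dy, dz, twist, hand], ...]. A call has 1 to 8 rows; each row shifts and turns the commanded pose from where the row before left it, along the tool's axes as they then stand; what a row does not reach is not made up. A row lasts 1/8 s, in which the tool goes at most 62.5 mm and 10.7 degrees, less where a joint would pass 70% of its speed; a pose out of reach is approached as far as the arm can. A call with a gripper value outside its range is refused whole. The fingers move at their own pace and stop on an object; "grip_force" is the grip in N (left out, the last holds). Time passes only in rows, so rows that do not move let the fingers close. It gives the time, the measured TCP pose, the force, the opening and the grip force at its end, in the units of the state.
- sensors.state(): the state, without advancing time (a new reading comes with each control period).
- read_camera(name): name is "scene" or "side" or "wrist"; returns the picture (384x512x3 uint8, red, green, blue); there is no depth.
- calibration(name): a dict with "mtx" (3x3 intrinsics, pixels), "R" (3x3) and "t" (3): a world point X has camera coordinates R X + t; the wrist camera has in their place "hand_eye" (4x4, takes a point from camera to tool coordinates, whose origin is the TCP and whose axes are the flange's). Camera axes: x right, y down, z forward; pixel columns grow to the right and rows downward; lengths in m; the calibration is good to about 2 mm. A picture is of the moment at which its call begins: read the wrist's pose just before it. calibration takes no time and is no camera call.
- order.close_job(): hands the job in; it is judged then, once.
The state is a dict: "clock": time; "joint_positions": joint angles; "qd": joint speeds; "joint_efforts": joint torques, N m; "ee_pos": TCP position; "orientation": TCP orientation; "contact_force": force on the tool from outside, world axes, zero at the start; "moment": the same for the moment, N m; "finger_gap": finger opening in m; "grip_force": force on a finger pad.
Only numpy, scipy, OpenCV 4.12 (cv2) and the standard library are available. Lean on these libraries where they do the work, as an engineer would, in place of code of your own. Each camera call takes 0.05 s, during which the arm holds its last target. There are 200 camera calls.

## Working session

There is one attempt and no reset: what is moved stays moved. The work goes in short steps, Python scripts to look and compute and a tool call to move; the robot and the scene stay as the last step left them, time stands still between calls to the robot, and variables do not carry over. Pictures are saved under pics/ and viewed, at most 14 in all, crops included, and the job is handed in when it is done.

Besides the shell and the picture viewer there is one more tool, called after "Emit:" as name(argument=value, ...) on one line, values as JSON. jog_arm: Moves the arm, as the interface text tells. Its arguments: {"type":"object","properties":{"series":{"type":"array","items":{"type":"array","items":{"type":"number"}}},"grip_force":{"type":"number"}},"required":["series"]}

```bash
ls; mkdir -p pics; python3 - <<'E'
from workcell import sensors, read_camera, calibration
import cv2
print(sensors.state())
for n in ["scene","side"]:
    cv2.imwrite(f"pics/{n}0.png",cv2.resize(read_camera(n)[:,:,::-1],(800,600),interpolation=cv2.INTER_CUBIC)); c=calibration(n); print(n,c)
print(calibration("wrist"))
E
```

```text
pics
{'clock': 0.0, 'joint_positions': array([ 8.92913040e-01,  1.59053962e-01,  1.59825241e+00, -6.70341389e-06,
        1.38617245e+00, -2.10122063e-01]), 'qd': array([-0.00020319, -0.00125088, -0.00138802,  0.00063174,  0.00027181,
        0.00018145]), 'joint_efforts': array([-3.44798045e-04, -3.96003091e+01, -3.31430304e+01, -3.80939382e-04,
        8.30896053e-03,  8.03835121e-06]), 'ee_pos': array([0.2589082 , 0.51273903, 0.23030402]), 'orientation': array([-3.13974659e+00, -3.86974551e-04,  2.67383231e+00]), 'contact_force': array([-0.00680182, -0.17995606,  0.03269769]), 'moment': array([ 0.0685901 , -0.03243124, -0.02544513]), 'grip_force': 0.0, 'finger_gap': 0.08552574751450114}
scene {'mtx': array([[404.15714502,   0.        , 259.7087301 ],
       [  0.        , 404.15714502, 196.15345363],
       [  0.        ,   0.        ,   1.        ]]), 'R': array([[ 0.54228194, -0.84004013,  0.01621343],
       [-0.60984235, -0.40680678, -0.68014745],
       [ 0.57794689,  0.35894404, -0.73289602]]), 't': array([-0.18591701,  0.39942025,  0.82791619])}
side {'mtx': array([[357.580
[... 157 characters left out ...]
4552149, -0.32554304,  0.00329431],
       [-0.1948486 ,  0.55776244, -0.80680548],
       [ 0.26081246, -0.76349381, -0.59080798]]), 't': array([0.48675167, 0.13131808, 1.1303984 ])}
{'mtx': array([[295.52233462,   0.        , 253.01265969],
       [  0.        , 295.52233462, 186.66305441],
       [  0.        ,   0.        ,   1.        ]]), 'hand_eye': array([[ 5.89705307e-05, -9.65412064e-01, -2.60728869e-01,
         6.50065010e-02],
       [ 9.99999896e-01,  1.75044217e-04, -4.21968136e-04,
         3.96694175e-04],
       [ 4.53012209e-04, -2.60728816e-01,  9.65411974e-01,
        -1.41520933e-01],
       [ 0.00000000e+00,  0.00000000e+00,  0.00000000e+00,
         1.00000000e+00]])}
```

View pics/scene0.png

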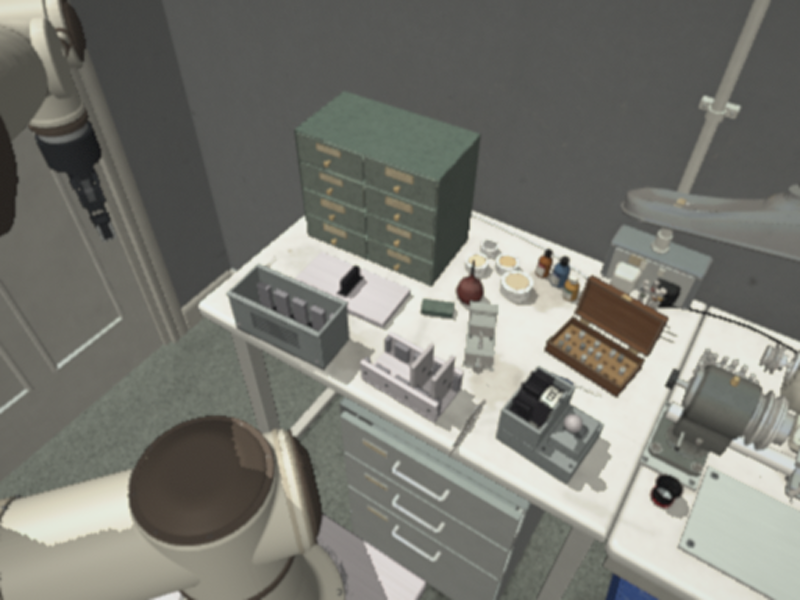

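View pics/side0.png

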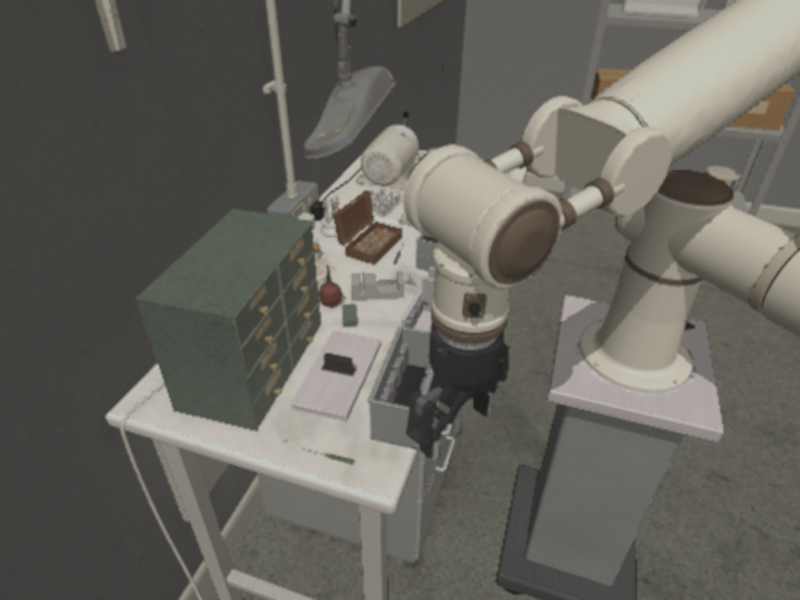

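The scene view shows the case at about (290,315), the lid at (350,285), the holder at (415,370) and the control box at (550,420). In the side view the green screwdriver lies at (340,458). I'll enlarge the working area next.

```bash
python3 - <<'E'
from workcell import read_camera
import cv2
i=read_camera("scene")[:,:,::-1]
cv2.imwrite("pics/s1.png",cv2.resize(i[155:285,140:300],(800,650),interpolation=cv2.INTER_CUBIC)[:600])
cv2.imwrite("pics/s2.png",cv2.resize(i[200:310,225:395],(800,518),interpolation=cv2.INTER_CUBIC))
E
```

```text
(no output)
```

View pics/s1.png

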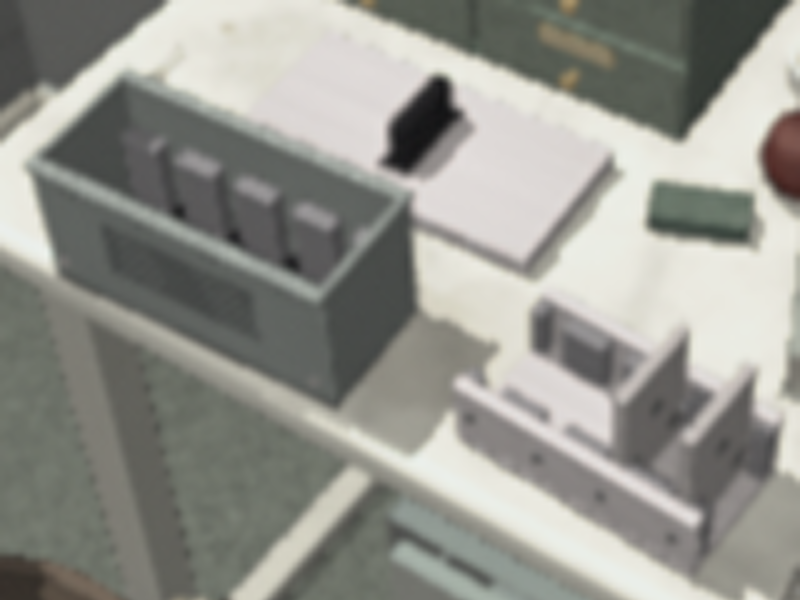

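View pics/s2.png

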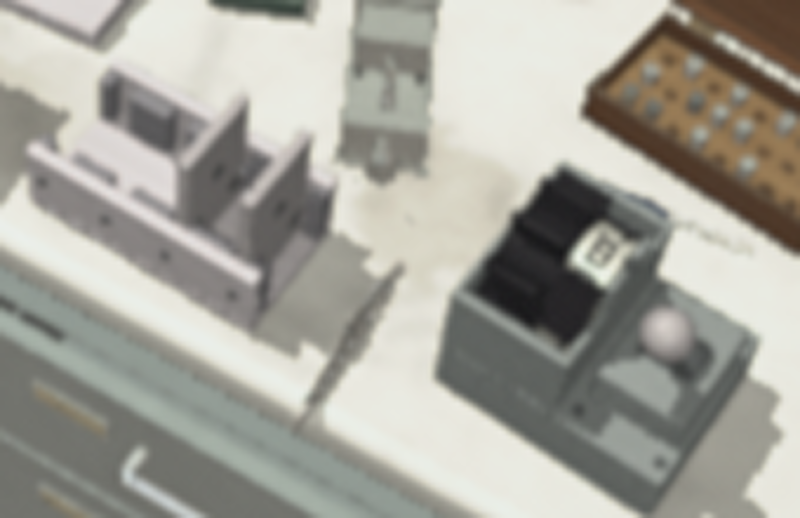

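Two plates are visible, in the holder's two right-hand slots; in s1 their top edges run (622,400)-(685,325) and (690,440)-(752,368). In s2 the tweezers lie at (350,345), the wheel window is at (603,248) and the knob is at (668,333). I'll fit the poses now.

```bash
cat > h.py <<'E'
import numpy as np, cv2
from scipy.optimize import least_squares
from scipy.spatial.transform import Rotation as Rn
from workcell import sensors, read_camera, calibration
def cam(n):
    c=calibration(n)
    if n!="wrist": return c["mtx"],c["R"],c["t"]
    s=sensors.state(); T=np.eye(4); T[:3,:3]=Rn.from_euler("xyz",s["orientation"]).as_matrix(); T[:3,3]=s["ee_pos"]
    W=np.linalg.inv(T@c["hand_eye"]); return c["mtx"],W[:3,:3],W[:3,3]
def proj(c,P):
    q=(np.atleast_2d(P)@c[1].T+c[2])@c[0].T; return q[:,:2]/q[:,2:]
def back(c,uv,z):
    d=c[1].T@np.linalg.inv(c[0])@np.array([*uv,1.]); o=-c[1].T@c[2]; return o+d*(z-o[2])/d[2]
def rect(c,px,loc):
    """fit x,y,yaw of object with local points loc (m) to pixels"""
    loc=np.array(loc,float); px=np.array(px,float)
    def f(p):
        C,S=np.cos(p[2]),np.sin(p[2]); L=loc.copy()
        L[:,:2]=loc[:,:2]@np.array([[C,S],[-S,C]])+p[:2]
        return (proj(c,L)-px).ravel()
    p0=back(c,px.mean(0),loc[:,2].mean())
    r=min((least_squares(f,[p0[0],p0[1],a]) for a in(0,.5,-.5)),key=lambda r:r.cost)
    return r.x,np.abs(r.fun).max()
E
python3 - <<'E'
from h import *
c=cam("scene")
s1=lambda l:np.array(l)/5+[140,155]
s2=lambda l:np.array(l)/4.706+[225,200]
def R(a,b,z): return [[-a/2,b/2,z],[a/2,b/2,z],[a/2,-b/2,z],[-a/2,-b/2,z]]
print("case",rect(c,s1([(35,160),(128,72),(410,192),(320,298)]),R(.09,.2,.096)))
print("lid",rect(c,s1([(310,40),(615,155),(530,265)]),R(.105,.209,.016)[1:]))
print("holder",rect(c,s1([(460,382),(545,295),(780,415),(700,522)]),R(.086,.152,.05)))
for a,b in[((622,400),(685,325)),((690,440),(752,368))]: print("plate",[back(c,s1(q),.095).round(4) for q in(a,b)])
for q in [(443,80),(393,128)]: print("rib",back(c,s1(q),.049))
print("console",rect(c,s2([(458,290),(562,168),(668,213),(572,355)]),[[-.055,.065,.085],[.055,.065,.085],[.055,0,.085],[-.055,0,.085]]))
print("knob",back(c,s2((668,333)),.115),"window",back(c,s2((603,248)),.1))
print("tweez",[back(c,s2(q),.002) for q in((400,265),(305,425))])
E
```

```text
case (array([0.39111445, 0.27442315, 0.04403524]), np.float64(3.0441965150354804))
lid (array([0.52669765, 0.24895343, 0.11378889]), np.float64(0.9106760888416261))
holder (array([ 0.41285064,  0.03358321, -0.02211928]), np.float64(2.2616741815863577))
plate [array([0.3839, 0.0147, 0.095 ]), array([0.4414, 0.0136, 0.095 ])]
plate [array([ 0.3816, -0.0254,  0.095 ]), array([ 0.4362, -0.0283,  0.095 ])]
rib [0.55679592 0.24931858 0.049     ]
rib [0.50785674 0.24976309 0.049     ]
console (array([ 0.44755882, -0.20466921, -0.06396565]), np.float64(3.036422362627661))
knob [ 0.41261767 -0.23617032  0.115     ] window [ 0.45176491 -0.18862949  0.1       ]
tweez [array([ 0.45211467, -0.08597139,  0.002     ]), array([ 0.3364544, -0.0916843,  0.002    ])]
```

Emit:
jog_arm(series=[[0, 0, -15, -9, 40], [0, 0, -15, -9, 40], [0, 0, -15, -8.8, 40], [-30, -55, 0, 0, 40], [-30, -55, 0, 0, 40], [-30, -55, 0, 0, 40], [-30, -55, 0, 0, 40], [0, 0, 0, 0, 40]])

```text
clock: 1.15
ee_pos: [0.3807, 0.2905, 0.2761]
orientation: [-3.141, 0.0, 3.135]
contact_force: [0.2, 0.4, -0.2]
finger_gap: 0.0399
grip_force: 0.0
```

Emit:
jog_arm(series=[[-10, -45, 0, 0, 40], [-10, -45, 0, 0, 40], [0, -45, 0, 0, 24], [0, 0, 0, 0, 24], [0, 0, 0, 0, 24]])

```text
clock: 1.78
ee_pos: [0.3988, 0.1596, 0.2762]
orientation: [3.141, -0.0, -3.141]
contact_force: [0.0, -0.4, 0.2]
finger_gap: 0.0241
grip_force: 0.0
```

```bash
python3 - <<'E'
from h import *
s=sensors.state(); print(s["ee_pos"],s["orientation"])
c=cam("wrist"); np.savez("w1.npz",K=c[0],R=c[1],t=c[2])
cv2.imwrite("pics/w1.png",cv2.resize(read_camera("wrist")[:,:,::-1],(800,600),interpolation=cv2.INTER_CUBIC))
E
```

```text
[0.39876152 0.15960627 0.27622729] [ 3.14087991e+00 -1.96398214e-04 -3.14095470e+00]
```

View pics/w1.png

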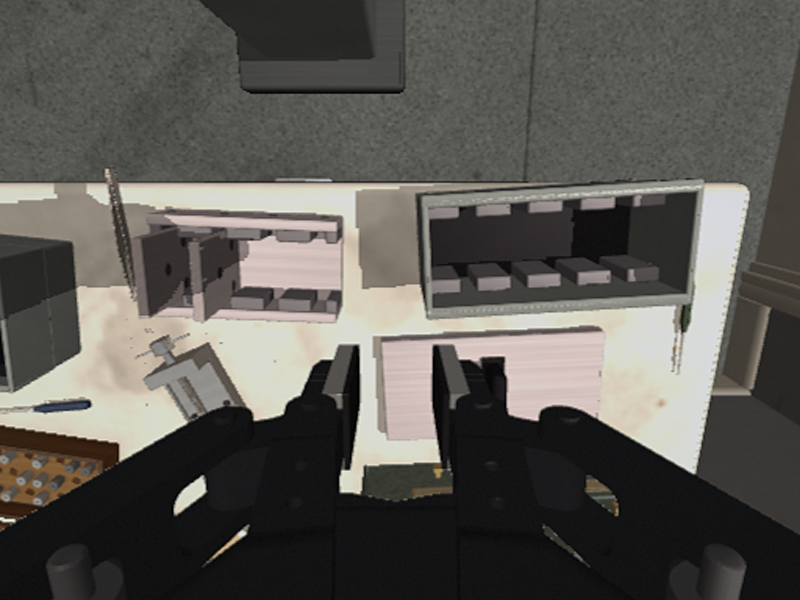

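The wrist view shows the case rim corners at about (417,195), (702,182), (692,305) and (428,317). The holder is at (150-343, 212-320) with plate tops near columns 140 and 197, and the screwdrivers are clear of the path. I'll enlarge it for the fine fit.

```bash
python3 - <<'E'
import cv2,numpy as np
i=cv2.imread("pics/w1.png")
a=cv2.resize(i[195:335,125:355],None,fx=2.2,fy=2.2,interpolation=cv2.INTER_CUBIC)
b=cv2.resize(i[170:330,405:715],None,fx=1.8,fy=1.8,interpolation=cv2.INTER_CUBIC)
o=np.zeros((600,600,3),np.uint8); o[:a.shape[0],:a.shape[1]]=a; o[310:310+b.shape[0],:b.shape[1]]=b
cv2.imwrite("pics/w1c.png",o)
E
```

```text
(no output)
```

View pics/w1c.png

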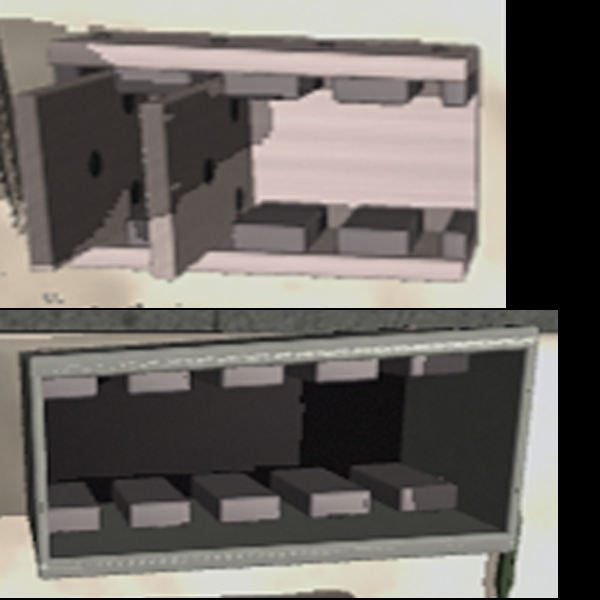

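```bash
python3 - <<'E'
from h import *
w=np.load("w1.npz"); c=(w["K"],w["R"],w["t"])
a=lambda l:(np.array(l)/2.2+[125,195])/1.5625
b=lambda l:((np.array(l)-[0,310])/1.8+[405,170])/1.5625
q=[(-.045,-.1,.096),(-.045,.1,.096),(.045,.1,.096),(.045,-.1,.096)]
print("case",rect(c,b([(20,352),(538,327),(510,542),(42,577)]),q), [back(c,p,.096)[:2].round(4) for p in b([(20,352),(538,327),(510,542),(42,577)])])
print([back(c,p,.05)[:2].round(4) for p in a([(467,58),(466,277)])])
for l in [((30,92),(41,267)),((153,102),(164,276))]: print("plate",rect(c,a(l),[(-.03,0,.095),(.03,0,.095)]))
p=a([(30,92),(41,267),(153,102),(164,276),(467,58),(466,277)])
print("holder",rect(c,p,[(-.03,-.06,.095),(.03,-.06,.095),(-.03,-.02,.095),(.03,-.02,.095),(-.043,.076,.05),(.043,.076,.05)]))
E
```

```text
case (array([0.39043613, 0.2744347 , 0.06177264]), np.float64(5.578705426798649)) [array([0.3511, 0.1737]), array([0.3418, 0.3685]), array([0.4259, 0.372 ]), array([0.4409, 0.1838])]
[array([0.3754, 0.1135]), array([0.4585, 0.1105])]
plate (array([ 0.41054209, -0.02289789, -0.08387162]), np.float64(0.5222699090119249))
plate (array([ 0.41371039,  0.0168868 , -0.05205579]), np.float64(0.5974335227163294))
holder (array([ 0.41389982,  0.03672864, -0.04851592]), np.float64(1.4859058687019626))
```

Emit:
jog_arm(series=[[5, 38, 25, 0, 24], [5, 38, 25, 0, 24], [4, 39, 26, 0, 24], [0, 0, 0, 0, 24], [0, 0, 0, 0, 24]])

```text
clock: 2.45
ee_pos: [0.3848, 0.2744, 0.2006]
orientation: [-3.141, 0.0, -3.14]
contact_force: [-0.0, -0.1, -0.8]
finger_gap: 0.0239
grip_force: 0.0
```

```bash
python3 - <<'E'
from h import *
s=sensors.state(); print(s["ee_pos"],s["orientation"])
c=cam("wrist"); np.savez("w2.npz",K=c[0],R=c[1],t=c[2])
i=read_camera("wrist")[:,:,::-1]; print(proj(c,[[.35,.17,.096],[.35,.38,.096],[.44,.38,.096]]))
cv2.imwrite("pics/w2.png",cv2.resize(i[60:300,110:430],(800,600),interpolation=cv2.INTER_CUBIC))
E
```

```text
[0.3848448  0.2743639  0.20059151] [-3.14139417e+00  2.56513846e-04 -3.13969133e+00]
[[127.62623278 144.13470193]
 [380.48601909 144.65541455]
 [369.16638269 243.81948704]]
```

View pics/w2.png

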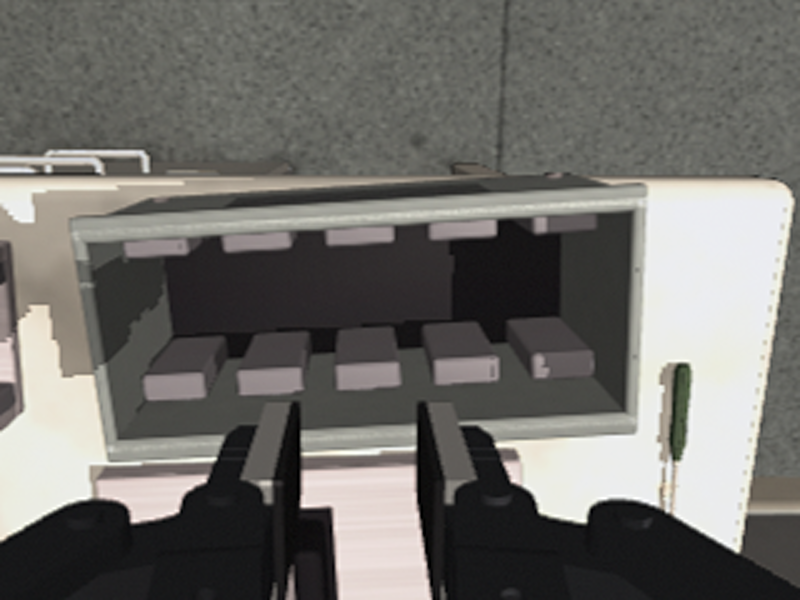

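```bash
python3 - <<'E'
from h import *
w=np.load("w2.npz"); c=(w["K"],w["R"],w["t"])
a=lambda l:np.array(l)/2.5+[110,60]-.3
rim=[(72,220),(646,185),(637,433),(108,462)]
for L in(.194,.2,.206):
  q=[(-.045,-L/2,.096),(-.045,L/2,.096),(.045,L/2,.096),(.045,-L/2,.096)]
  print(L,rect(c,a(rim),q))
tp=[(208,372),(238,368),(303,364),(335,362),(398,361),(432,357),(497,355),(533,351)]
ys=[-66.5,-53.5,-26.5,-13.5,13.5,26.5,53.5,66.5]
print("teeth",rect(c,a(tp),[(.024,y/1e3,.06) for y in ys]))
print([back(c,p,.06)[:2].round(4) for p in a(tp)],[back(c,p,.096)[:2].round(4) for p in a(rim)])
q=[(-.045,-.1,.096),(-.045,.1,.096),(.045,.1,.096),(.045,-.1,.096)]
r=rect(c,np.vstack([a(tp),a(rim)]),[(.024,y/1e3,.06) for y in ys]+q);print(r)
E
```

```text
0.194 (array([0.39139589, 0.27633212, 0.06159248]), np.float64(2.4533918179184298))
0.2 (array([0.39172879, 0.27627512, 0.06172267]), np.float64(6.056737433096345))
0.206 (array([0.39208113, 0.27621562, 0.06186258]), np.float64(9.65666543064691))
teeth (array([0.39042793, 0.27651419, 0.06326387]), np.float64(1.935658131890591))
[array([0.419 , 0.2136]), array([0.4173, 0.2258]), array([0.4156, 0.252 ]), array([0.4147, 0.2649]), array([0.4142, 0.2902]), array([0.4125, 0.3038]), array([0.4116, 0.3299]), array([0.4099, 0.3442])] [array([0.3529, 0.1787]), array([0.341 , 0.3688]), array([0.4293, 0.3747]), array([0.4411, 0.1831])]
(array([0.39096726, 0.27643143, 0.0622753 ]), np.float64(5.983114670472389))
```

Emit:
jog_arm(series=[[-3, -56, 0, 0, 24], [-3, -56, 0, 0, 24], [-3, -56, 0, 0, 24], [-3, -56, 0, 0, 24], [-3, -56, 0, 0, 24], [0, 0, 0, 2.9, 24], [0, 0, 0, 0, 24], [0, 0, 0, 0, 24]])

```text
clock: 3.5
ee_pos: [0.4001, -0.0062, 0.2008]
orientation: [-3.141, 0.001, 3.092]
contact_force: [0.4, -0.6, -0.7]
finger_gap: 0.0235
grip_force: 0.0
```

```bash
python3 - <<'E'
from h import *
s=sensors.state(); print(s["ee_pos"],s["orientation"])
c=cam("wrist"); np.savez("w3.npz",K=c[0],R=c[1],t=c[2])
i=read_camera("wrist")[:,:,::-1]
cv2.imwrite("pics/w3.png",cv2.resize(i[60:300,110:430],(800,600),interpolation=cv2.INTER_CUBIC))
E
```

```text
[ 0.40013345 -0.00615058  0.20079056] [-3.14136778e+00  9.97629774e-04  3.09211511e+00]
```

View pics/w3.png

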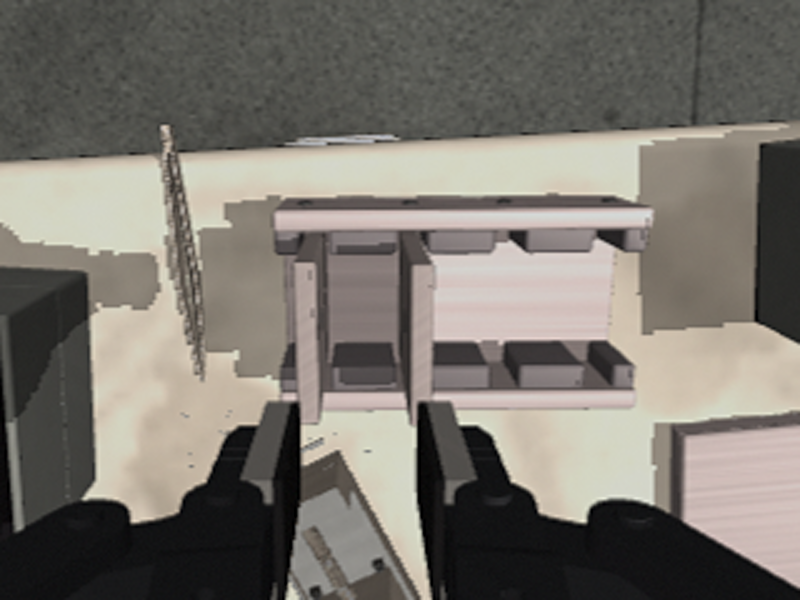

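The close view confirms two plates, with top edges (304,263)-(311,423) and (422,266)-(421,422). The holder's other two slots are empty.

```bash
python3 - <<'E'
from h import *
w=np.load("w3.npz"); c=(w["K"],w["R"],w["t"])
a=lambda l:np.array(l)/2.5+[110,60]-.3
pp=[(304,263),(311,423),(422,266),(421,422)]; hh=[(275,212),(652,210),(634,404),(280,408)]
L=[(-.03,-.06,.095),(.03,-.06,.095),(-.03,-.02,.095),(.03,-.02,.095)]; H=[(-.043,-.076,.05),(-.043,.076,.05),(.043,.076,.05),(.043,-.076,.05)]
for x,y in((pp,L),(hh,H),(pp+hh,L+H)): print(rect(c,a(x),y))
print([back(c,p,.095)[:2].round(4) for p in a(pp)])
E
```

```text
(array([ 0.41410446,  0.03527137, -0.03807201]), np.float64(1.9236739232270281))
(array([ 0.41433809,  0.03467241, -0.04227957]), np.float64(2.2695784628566855))
(array([ 0.41429754,  0.03500956, -0.04189578]), np.float64(2.193629171570251))
[array([ 0.382 , -0.0238]), array([ 0.4406, -0.0253]), array([0.385 , 0.0162]), array([0.4422, 0.0143])]
```

Emit:
jog_arm(series=[[-12, 22, 0, -0.4, 24], [0, 0, 40, 0, 24], [0, 0, 35, 0, 24], [0, 0, 30, 0, 24], [0, 0, 20, 0, 24], [0, 0, 14, 0, 24], [0, 0, 0, 0, 24], [0, 0, 0, 0, 24]])

```text
clock: 4.55
ee_pos: [0.4138, 0.0151, 0.0621]
orientation: [-3.141, 0.002, 3.098]
contact_force: [0.3, 0.1, 0.6]
finger_gap: 0.0242
grip_force: 0.0
```

Emit:
jog_arm(series=[[0, 0, 0, 0, 4], [0, 0, 0, 0, 4], [0, 0, 0, 0, 4], [0, 0, 0, 0, 4], [0, 0, 0, 0, 4]], grip_force=50)

```text
clock: 5.18
ee_pos: [0.4141, 0.0149, 0.0623]
orientation: [-3.141, 0.002, 3.098]
contact_force: [-0.4, 1.5, 7.2]
finger_gap: 0.0071
grip_force: 49.8
```

Emit:
jog_arm(series=[[0, 0, -15, 0, 4], [0, 0, -35, 0, 4], [0, 0, -40, 0, 4], [0, 0, -30, 0, 4], [6, 40, 0, 0, 4], [10, 60, 0, 0, 4], [10, 60, 0, 0, 4], [6, 60, 0, 0, 4]])

```text
clock: 6.18
ee_pos: [0.3899, 0.238, 0.1819]
orientation: [-3.141, 0.001, 3.098]
contact_force: [1.7, -0.5, -1.9]
finger_gap: 0.0073
grip_force: 49.1
```

Emit:
jog_arm(series=[[4, 40, 0, 0, 4], [0.6, 20.2, 0, 0, 4], [0, 0, 0, -6.1, 4], [0, 0, 0, 0, 4], [0, 0, 0, 0, 4], [0, 0, 0, 0, 4]])

```text
clock: 6.92
ee_pos: [0.3888, 0.2963, 0.1814]
orientation: [-3.142, -0.0, -3.08]
contact_force: [0.1, -0.4, -1.5]
finger_gap: 0.0074
grip_force: 49.4
```

```bash
python3 - <<'E'
from h import *
s=sensors.state(); print(s["ee_pos"],s["orientation"],s["finger_gap"])
c=cam("wrist"); np.savez("w4.npz",K=c[0],R=c[1],t=c[2])
i=read_camera("wrist")[:,:,::-1]
cv2.imwrite("pics/w4.png",cv2.resize(i[60:300,110:430],(800,600),interpolation=cv2.INTER_CUBIC))
E
```

```text
[0.38875404 0.29629779 0.18139541] [-3.14156084e+00 -3.99159871e-05 -3.08037013e+00] 0.007386861237973335
```

View pics/w4.png

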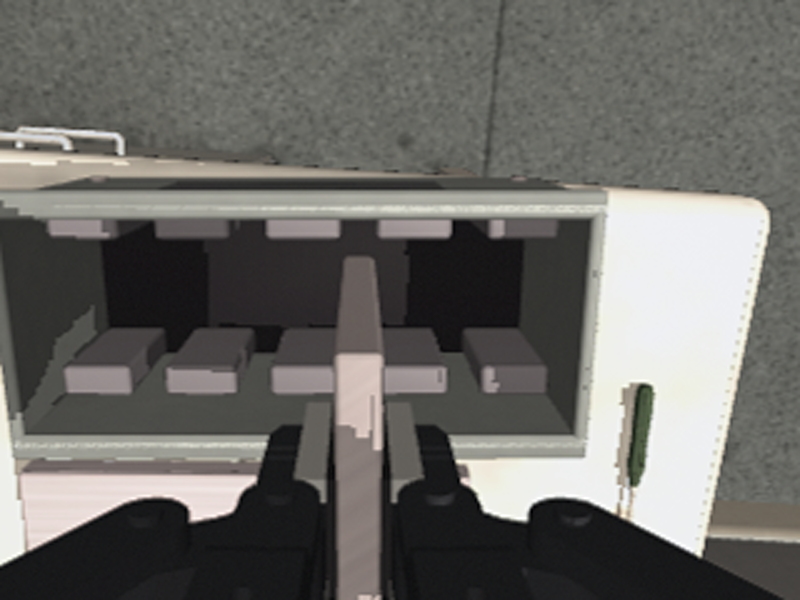

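The plate hangs square to the case over the third slot: the slot centre is near column 358 and the tool axis near 357.5. It's aligned, so I'll lower it.

Emit:
jog_arm(series=[[-1, 0, 30, 0, 4], [0, 0, 25, 0, 4], [0, 0, 10, 0, 4], [0, 0, 10, 0, 4], [0, 0, 10, 0, 4], [0, 0, 10, 0, 4], [0, 0, 0, 0, 4]])

```text
clock: 7.85
ee_pos: [0.3892, 0.2964, 0.0855]
orientation: [-3.141, -0.002, -3.079]
contact_force: [0.5, -1.1, -1.7]
finger_gap: 0.007
grip_force: 49.2
```

Emit:
jog_arm(series=[[0, 0, 10, 0, 4], [0, 0, 10, 0, 4], [0, 0, 5, 0, 4], [0, 0, 0, 0, 4], [0, 0, 0, 0, 4]])

```text
clock: 8.48
ee_pos: [0.39, 0.2968, 0.0615]
orientation: [3.141, 0.0, -3.079]
contact_force: [0.1, 0.4, -2.4]
finger_gap: 0.0074
grip_force: 49.3
```

Emit:
jog_arm(series=[[0, 0, 2.5, 0, 4], [0, 0, 0, 0, 4], [0, 0, 0, 0, 22], [0, 0, 0, 0, 22], [0, 0, 0, 0, 22], [0, 0, -20, 0, 22], [0, 0, -50, 0, 22], [0, 0, -50, 0, 22]])

```text
clock: 9.48
ee_pos: [0.3894, 0.2965, 0.18]
orientation: [-3.141, -0.001, -3.079]
contact_force: [0.9, -0.6, 0.2]
finger_gap: 0.0219
grip_force: 0.0
```

Emit:
jog_arm(series=[[0, 0, -10, 6, 24], [-6, -52, 0, 0, 24], [-6, -60, 0, 0, 24], [-6, -60, 0, 0, 24], [-6, -60, 0, 0, 24], [-6, -52, 0, 0, 24], [-6, -36, 0, 0, 24], [0, 0, 0, 0, 24]])

```text
clock: 10.48
ee_pos: [0.4126, -0.0266, 0.1891]
orientation: [-3.141, 0.001, 3.095]
contact_force: [0.0, 0.6, 0.6]
finger_gap: 0.0238
grip_force: 0.0
```

Emit:
jog_arm(series=[[0, 0, 0, 0, 24], [0, 0, 0, 0, 24]])

```text
clock: 10.72
ee_pos: [0.4122, -0.0235, 0.1887]
orientation: [3.141, -0.0, 3.101]
contact_force: [0.3, 0.0, -0.1]
finger_gap: 0.0239
grip_force: 0.0
```

Emit:
jog_arm(series=[[0, -1.3, 40, 0, 24], [0, 0, 35, 0, 24], [0, 0, 25, 0, 24], [0, 0, 15, 0, 24], [0, 0, 12, 0, 24], [0, 0, 0, 0, 24], [0, 0, 0, 0, 24]])

```text
clock: 11.6
ee_pos: [0.413, -0.0261, 0.0626]
orientation: [-3.141, 0.001, 3.1]
contact_force: [-0.5, -0.1, 1.1]
finger_gap: 0.0242
grip_force: 0.0
```

Emit:
jog_arm(series=[[0, 0, 0, 0, 4], [0, 0, 0, 0, 4], [0, 0, 0, 0, 4], [0, 0, 0, 0, 4], [0, 0, 0, 0, 4]])

```text
clock: 12.22
ee_pos: [0.4131, -0.0261, 0.0627]
orientation: [-3.141, 0.002, 3.1]
contact_force: [-0.8, 0.4, 7.0]
finger_gap: 0.0073
grip_force: 49.6
```

Emit:
jog_arm(series=[[0, 0, -15, 0, 4], [0, 0, -35, 0, 4], [0, 0, -40, 0, 4], [0, 0, -30, 0, 4], [5, 40, 0, 0, 4], [8, 60, 0, 0, 4], [8, 60, 0, 0, 4], [6, 60, 0, 0, 4]])

```text
clock: 13.22
ee_pos: [0.3937, 0.1968, 0.1824]
orientation: [-3.141, 0.001, 3.099]
contact_force: [1.7, -0.9, -1.7]
finger_gap: 0.0071
grip_force: 49.2
```

Emit:
jog_arm(series=[[4, 40, 0, 0, 4], [1, 21.6, 0, 0, 4], [0, 0, 0, -6, 4], [0, 0, 0, 0, 4], [0, 0, 0, 0, 4], [0, 0, 0, 0, 4]])

```text
clock: 13.98
ee_pos: [0.3921, 0.2565, 0.1819]
orientation: [-3.142, 0.0, -3.08]
contact_force: [0.8, 0.3, -2.1]
finger_gap: 0.0072
grip_force: 49.4
```

Emit:
jog_arm(series=[[-1, 0, 30, 0, 4], [0, 0, 25, 0, 4], [0, 0, 10, 0, 4], [0, 0, 10, 0, 4], [0, 0, 10, 0, 4], [0, 0, 10, 0, 4], [0, 0, 0, 0, 4]])

```text
clock: 14.85
ee_pos: [0.3925, 0.2567, 0.086]
orientation: [-3.141, -0.002, -3.079]
contact_force: [0.1, -0.4, -1.1]
finger_gap: 0.0075
grip_force: 49.3
```

Emit:
jog_arm(series=[[0, 0, 10, 0, 4], [0, 0, 10, 0, 4], [0, 0, 5, 0, 4], [0, 0, 2.5, 0, 4], [0, 0, 0, 0, 4]])

```text
clock: 15.48
ee_pos: [0.3931, 0.257, 0.0593]
orientation: [3.142, 0.0, -3.079]
contact_force: [-0.3, 0.1, -1.6]
finger_gap: 0.0074
grip_force: 49.5
```

Emit:
jog_arm(series=[[0, 0, 0, 0, 22], [0, 0, 0, 0, 22], [0, 0, 0, 0, 22], [0, 0, -20, 0, 22], [0, 0, -50, 0, 22], [-15, 0, -50, 0, 22], [-25, 0, -50, 0, 22], [-25, 0, -30, 0, 40]])

```text
clock: 16.48
ee_pos: [0.4595, 0.2614, 0.2628]
orientation: [3.141, 0.004, -3.079]
contact_force: [0.7, 0.3, 0.9]
finger_gap: 0.0389
grip_force: 0.0
```

Emit:
jog_arm(series=[[0, 0, 0, 0, 80], [0, 0, 0, 0, 80], [0, 0, 0, 0, 80]])

```text
clock: 16.85
ee_pos: [0.4565, 0.2608, 0.2575]
orientation: [-3.141, -0.003, -3.078]
contact_force: [-0.9, 0.2, -0.1]
finger_gap: 0.0799
grip_force: 0.0
```

```bash
python3 - <<'E'
from h import *
s=sensors.state(); print(s["ee_pos"],s["orientation"],s["finger_gap"])
c=cam("wrist"); np.savez("w5.npz",K=c[0],R=c[1],t=c[2])
i=read_camera("wrist")[:,:,::-1]
cv2.imwrite("pics/w5.png",cv2.resize(i[60:360,80:480],(800,600),interpolation=cv2.INTER_CUBIC))
E
```

```text
[0.45645709 0.26078452 0.25747148] [-3.14088856 -0.0033991  -3.07847789] 0.07993087038260387
```

View pics/w5.png

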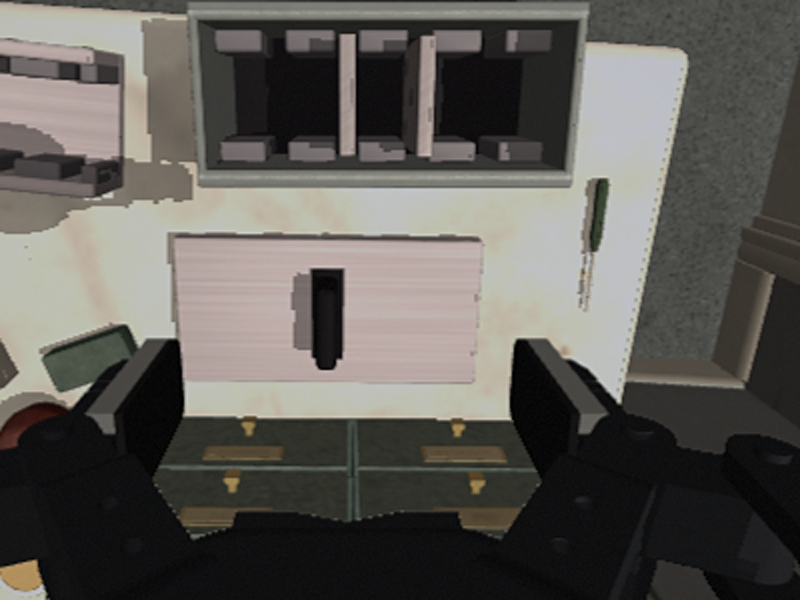

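Both plates stand in slots 2 and 3, with tops at columns 347 and 427. The lid corners are at (174,237), (482,241), (474,382) and (182,380), and its rib is centred near (327,320).

```bash
python3 - <<'E'
from h import *
w=np.load("w5.npz"); c=(w["K"],w["R"],w["t"])
a=lambda l:np.array(l)/2+[80,60]-.2
l=[(174,237),(482,241),(474,382),(182,380)]
print("lid",rect(c,a(l),[(-.0525,-.1045,.016),(-.0525,.1045,.016),(.0525,.1045,.016),(.0525,-.1045,.016)]),[back(c,p,.016)[:2].round(4) for p in a(l)])
print("rib top far",back(c,a((327,360)),.049),"cab",back(c,a((350,418)),0))
r=[(190,3),(587,3),(572,186),(200,186)]
print("case",rect(c,a(r),[(-.045,-.097,.096),(-.045,.097,.096),(.045,.097,.096),(.045,-.097,.096)]))
# plates tops
for u in [((347,35),(347,154)),((428,37),(426,154))]: print([back(c,p,.091)[:2].round(4) for p in a(u)])
E
```

```text
lid (array([0.53664523, 0.25272767, 0.05339875]), np.float64(1.4722637102136673)) [array([0.4897, 0.1474]), array([0.4795, 0.3524]), array([0.5825, 0.3593]), array([0.5942, 0.1518])]
rib top far [0.55667428 0.2541977  0.049     ] cab [0.62609453 0.27376547 0.        ]
case (array([0.39198916, 0.27658967, 0.06356852]), np.float64(2.675990606740527))
[array([0.3631, 0.2548]), array([0.4208, 0.2585])]
[array([0.3615, 0.2946]), array([0.4183, 0.2992])]
```

Emit:
jog_arm(series=[[-30, -7, 0, 0.6, 50], [-30, -6, 20, 0, 50], [-19.4, 0, 40, 0, 50], [0, 0, 50, 0, 50], [0, 0, 45, 0, 50], [0, 0, 30, 0, 50], [0, 0, 0, 0, 50], [0, 0, 0, 0, 50]])

```text
clock: 17.9
ee_pos: [0.5386, 0.2528, 0.0755]
orientation: [3.141, 0.002, -3.089]
contact_force: [-0.0, -0.8, 0.1]
finger_gap: 0.0496
grip_force: 0.0
```

```bash
python3 - <<'E'
from h import *
s=sensors.state(); print(s["ee_pos"],s["orientation"],s["finger_gap"])
c=cam("wrist"); np.savez("w6.npz",K=c[0],R=c[1],t=c[2])
i=read_camera("wrist")[:,:,::-1]
cv2.imwrite("pics/w6.png",i)
E
```

```text
[0.53858666 0.25275049 0.07553798] [ 3.14127904e+00  1.64605911e-03 -3.08907959e+00] 0.04955175906373845
```

View pics/w6.png

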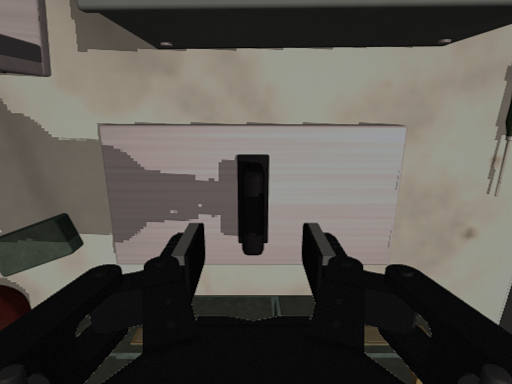

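The rib is centred at column 253, on the tool axis, and the lid edges are level in the picture. I'll go down and grip it.

Emit:
jog_arm(series=[[0, 0, 30, 0, 40], [0, 0, 15, 0, 36], [0, 0, 8, 0, 36], [0, 0, 0, 0, 36], [0, 0, 0, 0, 8], [0, 0, 0, 0, 8], [0, 0, 0, 0, 8], [0, 0, 0, 0, 8]], grip_force=80)

```text
clock: 18.95
ee_pos: [0.5389, 0.2527, 0.0225]
orientation: [3.141, 0.002, -3.089]
contact_force: [-0.7, -0.6, 6.8]
finger_gap: 0.013
grip_force: 79.5
```

```bash
python3 - <<'E'
from h import *
w=np.load("w6.npz"); c=(w["K"],w["R"],w["t"])
print(rect(c,[(99,124),(406,125),(390,264),(118,265)],[(-.0525,-.1045,.016),(-.0525,.1045,.016),(.0525,.1045,.016),(.0525,-.1045,.016)]))
E
```

```text
(array([0.53750753, 0.25266735, 0.05445336]), np.float64(3.8808176314635148))
```

Emit:
jog_arm(series=[[0, 0, -10, 0, 8], [0, 0, -30, 0, 8], [0, 0, -40, 0, 8], [0, 0, -45, 0, 8], [0, 0, 0, -0.6, 8], [30, 7, 0, 0, 8], [40, 9, 0, 0, 8], [40, 9, 0, 0, 8]])

```text
clock: 19.95
ee_pos: [0.4238, 0.27, 0.1437]
orientation: [-3.141, -0.004, -3.079]
contact_force: [0.2, 0.5, -3.3]
finger_gap: 0.0125
grip_force: 78.4
```

Emit:
jog_arm(series=[[24, 5, 0, 0, 8], [10, 3, 0, 0, 8], [0, 0, 0, 0, 8], [0, 0, 0, 0, 8], [0, 0, 0, 0, 8]])

```text
clock: 20.58
ee_pos: [0.393, 0.2762, 0.1463]
orientation: [3.142, 0.0, -3.08]
contact_force: [0.2, -1.0, -3.4]
finger_gap: 0.0126
grip_force: 78.4
```

```bash
python3 - <<'E'
from h import *
s=sensors.state(); print(s["ee_pos"],s["orientation"],s["finger_gap"])
c=cam("wrist"); np.savez("w7.npz",K=c[0],R=c[1],t=c[2])
i=read_camera("wrist")[:,:,::-1]
cv2.imwrite("pics/w7.png",i)
E
```

```text
[0.39301211 0.2762022  0.14631964] [ 3.14158610e+00  3.05461426e-04 -3.07955593e+00] 0.012589566913551143
```

View pics/w7.png

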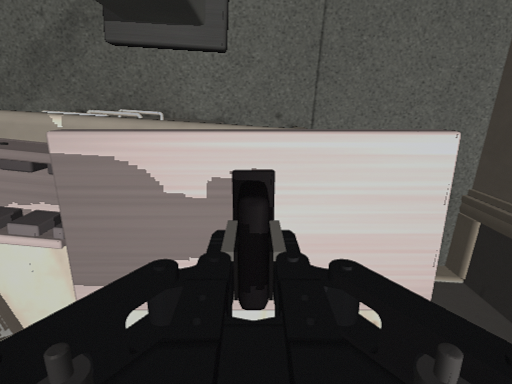

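The lid hangs level and hides the case, with its corners near (50,131), (458,133) and (75,300). I'll lower it.

Emit:
jog_arm(series=[[0, 0, 10, 0, 8], [0, 0, 8, 0, 8], [0, 0, 5, 0, 8], [0, 0, 4, 0, 8], [0, 0, 4, 0, 8], [0, 0, 3, 0, 8], [0, 0, 0, 0, 8]])

```text
clock: 21.5
ee_pos: [0.392, 0.2763, 0.1121]
orientation: [-3.142, -0.0, -3.079]
contact_force: [0.1, -0.6, -2.6]
finger_gap: 0.0125
grip_force: 78.5
```

Emit:
jog_arm(series=[[0, 0, 2, 0, 8], [0, 0, 0, 0, 8], [0, 0, 1, 0, 8], [0, 0, 0, 0, 8]])

```text
clock: 22.0
ee_pos: [0.3921, 0.2764, 0.1093]
orientation: [-3.142, -0.0, -3.079]
contact_force: [0.3, 1.2, -3.4]
finger_gap: 0.0131
grip_force: 78.5
```

Emit:
jog_arm(series=[[0, 0, 1, 0, 8], [0, 0, 0.5, 0, 8], [0, 0, 0, 0, 8], [0, 0, 0, 0, 30], [0, 0, 0, 0, 30], [0, 0, 0, 0, 30], [0, 0, -20, 0, 30], [0, 0, -30, 0, 30]])

```text
clock: 23.0
ee_pos: [0.3914, 0.2761, 0.1574]
orientation: [-3.141, -0.002, -3.079]
contact_force: [-0.3, -0.6, 0.0]
finger_gap: 0.0297
grip_force: 0.0
```

Emit:
jog_arm(series=[[20, -20, -50, 0, 20], [0, -60, -20, 0, 0], [0, -60, 0, 0, 0], [0, -60, 0, 0, 0], [0, -60, 0, 0, 0], [0, -60, 0, 0, 0], [0, 0, 0, 0, 0], [0, 0, 0, 0, 0]])

```text
clock: 24.0
ee_pos: [0.3922, -0.0432, 0.2274]
orientation: [3.141, -0.0, -3.079]
contact_force: [-0.4, 0.7, -0.7]
finger_gap: -0.0
grip_force: 0.0
```

Emit:
jog_arm(series=[[-11, -44, 5, 0, 0], [-11, -45, 0, 0, 0], [0, 0, 0, 7.2, 0], [0, 0, 0, 0, 0], [0, 0, 0, 0, 0], [0, 0, 0, 0, 0]])

```text
clock: 24.75
ee_pos: [0.4199, -0.1301, 0.2226]
orientation: [-3.142, 0.0, 3.081]
contact_force: [0.4, -0.0, 0.1]
finger_gap: 0.0003
grip_force: 0.0
```

```bash
python3 - <<'E'
from h import *
s=sensors.state(); print(s["ee_pos"],s["orientation"])
c=cam("wrist"); np.savez("w8.npz",K=c[0],R=c[1],t=c[2])
i=read_camera("wrist")[:,:,::-1]; cv2.imwrite("pics/w8raw.png",i)
s=read_camera("scene")[:,:,::-1]; cv2.imwrite("pics/sc8raw.png",s)
print(proj(c,[[.39,-.27,.085],[.39,-.14,.085],[.5,-.14,.085],[.5,-.27,.04]]))
print(proj(cam("scene"),[[.39,.276,.1],[.41,.035,.05]]))
# composite: wrist console crop x3 (left), scene lid crop
a=cv2.resize(i[60:300,40:310],(675,600),interpolation=cv2.INTER_CUBIC) 
b=cv2.resize(s[150:250,140:300],(320,200),interpolation=cv2.INTER_CUBIC)
o=np.zeros((600,800,3),np.uint8); o[:,:675]=a; o[400:,480:]=b
cv2.imwrite("pics/w8.png",o)
E
```

```text
[ 0.41985402 -0.13006275  0.22259098] [-3.14157664e+00  1.14251533e-04  3.08149177e+00]
[[104.26186808 154.31657271]
 [240.7005938  146.10930216]
 [248.19245439 251.79950658]
 [140.18054807 239.86233523]]
[[183.05788135 189.14529866]
 [262.74841458 235.42752053]]
```

```bash
python3 - <<'E'
from h import *
w=np.load("w8.npz"); c=(w["K"],w["R"],w["t"]); i=cv2.imread("pics/w8raw.png"); s=cv2.imread("pics/sc8raw.png")
u,v=proj(c,[[.452,-.1886,.1]])[0].round().astype(int); print(u,v)
C=lambda im,z:cv2.resize(im,z,interpolation=cv2.INTER_CUBIC)
o=np.zeros((600,800,3),np.uint8); o[:480,:570]=C(i[115:275,75:265],(570,480))
o[:225,575:800]=C(s[150:240,145:235],(225,225)); o[240:465,575:800]=C(i[v-22:v+23,u-22:u+23],(225,225))
cv2.imwrite("pics/w8.png",o)
E
```

```text
194 216
```

View pics/w8.png

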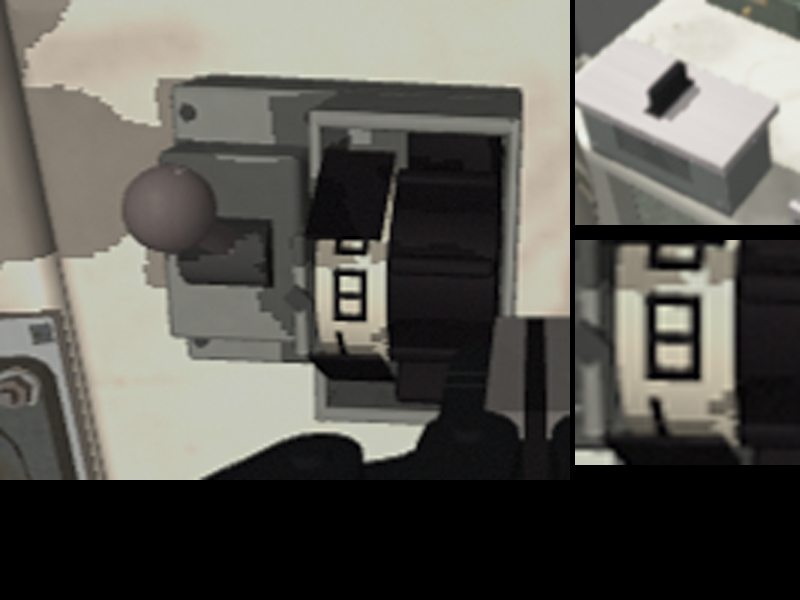

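The window reads 8 (drum at crop (350,295)); the neighbours look like 9 on the near side and 7 on the far side, and the knob is at (169,209). The scene inset shows the lid seated on the case. So the wheel needs six clicks toward -x.

```bash
python3 - <<'E'
from h import *
w=np.load("w8.npz"); c=(w["K"],w["R"],w["t"])
a=lambda l:np.array(l)/3+[75,115]-.3
px=[(310,112),(520,119),(318,420)]
r=rect(c,a(px),[(-.055,0,.085),(-.055,.065,.085),(.055,0,.085)]);print("console",r,[back(c,p,.085)[:2].round(4) for p in a(px)])
x,y,t=r[0]; Ri=np.array([[np.cos(t),np.sin(t)],[-np.sin(t),np.cos(t)]])
for n,p,z in[("ribR",(391,290),.112),("ribL",(497,290),.112),("num8",(350,296),.11),("drumtop",(352,240),.1),("drumbot",(352,362),.1),("knob",(169,209),.115)]:
    q=back(c,a(p),z)[:2]; print(n,q.round(4),(Ri@(q-[x,y])).round(4))
# lid on case
cs=cam("scene"); w
L=np.array([(45/2.5,70/2.5)]); b=lambda l:np.array(l)/2.5+[145,150]
print("lid",rect(cs,b([(655,5),(778,105),(728,172)])-np.array([575/2.5,0]),[(.0525,.1045,.102),(.0525,-.1045,.102),(-.0525,-.1045,.102)]))
E
```

```text
console (array([ 0.44582377, -0.20481339, -0.10796867]), np.float64(1.2083381416114491)) [array([ 0.392 , -0.1997]), array([ 0.3982, -0.1336]), array([ 0.4991, -0.2105])]
ribR [ 0.4435 -0.175 ] [-0.0056  0.0294]
ribL [ 0.4454 -0.1431] [-0.0071  0.0613]
num8 [ 0.4454 -0.1881] [-0.0023  0.0166]
drumtop [ 0.4306 -0.1878] [-0.017   0.0153]
drumbot [ 0.4715 -0.1924] [0.0242 0.0151]
knob [ 0.4137 -0.2363] [-0.0285 -0.0347]
lid (array([ 0.4115301 ,  0.27414353, -0.1211266 ]), np.float64(5.348289307276474))
```

```bash
python3 - <<'E'
from h import *
w=np.load("w8.npz"); c=(w["K"],w["R"],w["t"]); i=cv2.cvtColor(cv2.imread("pics/w8raw.png"),cv2.COLOR_BGR2GRAY)
for u in (218,224,230): print(u,i[145:245,u].tolist())
ax=np.array([.4503,-.1596]); d=np.array([np.cos(.1),-np.sin(.1)])
for f in(-54,-18,18,54):
  for o in(-3,3):
    F=np.radians(f); lx=.048*np.sin(F)+o/1e3*np.cos(F); z=.07+.048*np.cos(F)-o/1e3*np.sin(F)
    print(f,o,proj(c,[[*(ax+d*lx),z]]).round(1))
E
```

```text
218 [60, 60, 58, 60, 61, 60, 59, 58, 98, 121, 134, 127, 122, 101, 42, 24, 26, 26, 26, 24, 25, 25, 20, 22, 15, 13, 12, 17, 19, 26, 29, 20, 15, 18, 17, 17, 15, 12, 17, 18, 16, 23, 22, 24, 24, 23, 25, 25, 27, 27, 28, 21, 20, 21, 23, 13, 21, 28, 31, 28, 24, 17, 29, 29, 29, 26, 26, 24, 24, 23, 24, 22, 23, 22, 22, 21, 16, 14, 12, 17, 14, 13, 14, 14, 14, 15, 25, 27, 24, 19, 17, 26, 27, 26, 28, 27, 28, 28, 30, 29]
224 [57, 55, 64, 60, 60, 61, 61, 59, 72, 116, 134, 127, 124, 104, 41, 25, 28, 26, 26, 25, 25, 25, 25, 17, 14, 12, 11, 19, 20, 25, 30, 21, 17, 16, 18, 15, 17, 18, 17, 13, 16, 21, 20, 23, 23, 25, 27, 25, 26, 27, 29, 22, 21, 21, 21, 16, 17, 27, 28, 29, 28, 16, 26, 27, 28, 25, 25, 23, 24, 24, 25, 21, 22, 22, 21, 21, 17, 17, 16, 14, 14, 16, 14, 14, 14, 13, 22, 31, 25, 18, 17, 23, 23, 22, 28, 18, 16, 14, 26, 18]
230 [58, 59, 69, 61, 59, 60, 61, 60, 57, 117, 133, 130, 124, 110, 57, 27, 28, 28, 27, 27, 28, 25, 26, 24, 27, 26, 22, 17, 19, 24, 27, 23, 17, 15, 15, 16, 19, 15, 15, 17, 16, 21, 21, 21, 23, 25, 25, 24, 26, 26, 27, 28, 29, 20, 20, 19, 19, 25, 29, 32, 30, 20, 24, 28, 28, 28, 28, 24, 25, 23, 24, 24, 21, 21, 20, 22, 19, 15, 14, 15, 16, 12, 13, 16, 16, 17, 16, 18, 16, 17, 16, 17, 17, 19, 28, 19, 17, 17, 27, 18]
-54 -3 [[225.  170.1]]
-54 3 [[224.5 175. ]]
-18 -3 [[222.6 199.9]]
-18 3 [[222.3 206.6]]
18 -3 [[222.  231.7]]
18 3 [[222.1 236.7]]
54 -3 [[223.3 248.8]]
54 3 [[223.8 249.7]]
```

Emit:
jog_arm(series=[[0, 0, 0, 10.2, 0], [0, 0, 0, 10.2, 0], [0, 0, 0, 10.2, 0], [0, 0, 0, 10.2, 0], [0, 0, 0, 10.2, 0], [0, 0, 0, 10.2, 0], [0, 0, 0, 10.2, 0], [0, 0, 0, 10.2, 0]])

```text
clock: 25.85
ee_pos: [0.4198, -0.1309, 0.2226]
orientation: [3.141, 0.0, 1.649]
contact_force: [1.0, -0.0, -0.4]
finger_gap: 0.0001
grip_force: 0.0
```

Emit:
jog_arm(series=[[0, 0, 0, 10.2, 0], [0, 0, 0, 0.5, 0], [0, 0, 0, 0, 0], [-26, 33, 0, 0, 0], [0, 0, 0, 0, 0], [0, 0, 0, 0, 0]])

```text
clock: 26.6
ee_pos: [0.4496, -0.1599, 0.2223]
orientation: [-3.141, -0.001, 1.469]
contact_force: [0.7, 0.1, 0.4]
finger_gap: 0.0003
grip_force: 0.0
```

Emit:
jog_arm(series=[[0, 0, 50, 0, 0], [0, 0, 40, 0, 0], [0, 0, 10, 0, 0], [0, 0, 8, 0, 0], [0, 0, 5, 0, 0], [0, 0, 0, 0, 0]])

```text
clock: 27.35
ee_pos: [0.4505, -0.1606, 0.1104]
orientation: [3.14, 0.001, 1.468]
contact_force: [-0.4, -0.7, 0.2]
finger_gap: 0.0
grip_force: 0.0
```

Emit:
jog_arm(series=[[0, -6, 2, 0, 0], [0, -6, 1, 0, 0], [0, -6, 2, 0, 0]])

```text
clock: 27.72
ee_pos: [0.4353, -0.1598, 0.1071]
orientation: [3.132, 0.003, 1.467]
contact_force: [-0.6, 0.3, 0.3]
finger_gap: -0.0001
grip_force: 0.0
```

Emit:
jog_arm(series=[[0, -6, 2, 0, 0], [0, -6, 1, 0, 0], [0, -4, 0, 0, 0], [0, 0, 0, 0, 0]])

```text
clock: 28.22
ee_pos: [0.4154, -0.1564, 0.1011]
orientation: [-3.141, -0.001, 1.468]
contact_force: [1.4, 0.1, 0.3]
finger_gap: 0.0
grip_force: 0.0
```

Emit:
jog_arm(series=[[0, 0, -30, 0, 0], [0, 17, -5, 0, 0], [0, 17, 0, 0, 0], [0, 0, 0, 0, 0]])

```text
clock: 28.72
ee_pos: [0.4504, -0.1602, 0.1365]
orientation: [-3.141, -0.0, 1.468]
contact_force: [-0.4, 0.6, 1.2]
finger_gap: 0.0001
grip_force: 0.0
```

```bash
python3 - <<'E'
from h import *
print(sensors.state()["ee_pos"])
s=read_camera("scene")[:,:,::-1]; cv2.imwrite("pics/sc9raw.png",s)
w=read_camera("wrist")[:,:,::-1]; cv2.imwrite("pics/w9raw.png",w)
o=cv2.imread("pics/sc8raw.png"); u,v=proj(cam("scene"),[[.4454,-.188,.105]])[0].round().astype(int); print(u,v)
a,b=[cv2.cvtColor(x,cv2.COLOR_BGR2GRAY)[v-6:v+7,u-6:u+7] for x in(o,s)]
print(a.mean(),b.mean()); print(a); print(b)
E
```

```text
[ 0.45038102 -0.16023455  0.13649094]
352 253
138.76923076923077 108.30177514792899
[[ 35  33  31  32  51  84 115 118  97  74  67  73  84]
 [ 37  34  37  62 105 144 156 154 142 112  83  68  70]
 [ 36  38  61 114 167 187 163 152 166 157 129  86  61]
 [ 38  56 110 173 206 193 150 139 164 177 161 114  79]
 [ 48  99 172 217 212 165 133 134 140 158 163 149 138]
 [ 82 155 219 227 192 142 145 165 146 135 171 189 184]
 [126 203 230 215 167 160 166 168 150 153 192 200 183]
 [158 225 232 191 156 187 192 151 141 185 208 182 148]
 [161 217 229 202 168 173 180 157 180 217 211 154 106]
 [132 168 200 203 180 155 161 183 220 226 196 136  92]
 [ 80 100 125 141 148 156 175 206 226 216 168 126  95]
 [ 41  52  67  82 104 137 164 185 199 171 138 119  97]
 [ 36  35  42  52  69 103 142 158 150 123 107  98  88]]
[[ 35  31  28  28  39  67 100 110  87  65  64  72  82]
 [ 32  29  28  40  66 101 128 132  99  66  56  58  65]
 [ 31  27  38  70 104 123 121 105  76  64  64  59  57]
 [ 29  36  69 109 133 136 112  87  72  76  78  67  65]
 [ 34  63 109 139 149 144 124  98  80  80  86  88  92]
 [ 54  97 139 155 155 151 143 125  96  82 104 116 115]
 [ 86 129 155 159 158 156 151 134 104  97 121 125 117]
 [123 155 167 165 160 158 148 120 100 118 132 115  99]
 [144 170 187 179 170 161 139 110 116 139 136 102  73]
 [129 155 184 189 192 177 140 125 142 149 131  96  68]
 [ 81 101 131 166 198 197 168 154 155 145 119  94  76]
 [ 44  56  81 114 155 187 179 165 154 131 108  95  85]
 [ 37  39  52  69  98 136 155 158 140 115 100  91  85]]
```

Emit:
jog_arm(series=[[0, 0, 10, 0, 0], [0, 0, 17, 0, 0], [0, -8, 3, 0, 0], [0, -9, 2, 0, 0], [0, -9, 2, 0, 0], [0, -8, 1, 0, 0], [0, 0, -35, 0, 0], [0, 34, 0, 0, 0]])

```text
clock: 29.82
ee_pos: [0.45, -0.1608, 0.1381]
orientation: [3.139, 0.002, 1.466]
contact_force: [0.1, -0.7, -0.2]
finger_gap: 0.0002
grip_force: 0.0
```

Emit:
jog_arm(series=[[0, 0, 0, 0, 0], [0, 0, 0, 0, 0]])

```text
clock: 30.08
ee_pos: [0.4485, -0.1595, 0.1351]
orientation: [-3.138, -0.001, 1.468]
contact_force: [-0.1, -0.1, 0.5]
finger_gap: 0.0003
grip_force: 0.0
```

```bash
cat > chk.py <<'E'
from h import *
import sys
n=sys.argv[1]; print(sensors.state()["ee_pos"].round(4))
s=read_camera("scene")[:,:,::-1]; cv2.imwrite(f"pics/sc{n}raw.png",s)
g=lambda f:cv2.cvtColor(cv2.imread(f"pics/sc{f}raw.png"),cv2.COLOR_BGR2GRAY)[246:261,345:360].astype(float)
for p in sys.argv[2:]: print(p,round(np.corrcoef(g(n).ravel(),g(p).ravel())[0,1],3),np.abs(g(n)-g(p)).mean().round(1))
E
python3 chk.py 10 8 9
```

```text
[ 0.4485 -0.1595  0.1351]
8 0.898 31.5
9 0.948 7.8
```

Emit:
jog_arm(series=[[0, 1, 10, 0, 0], [0, 0, 16, 0, 0], [0, -8, 3, 0, 0], [0, -9, 2, 0, 0], [0, -9, 2, 0, 0], [0, -8, 1, 0, 0], [0, 0, -34, 0, 0], [0, 34, 0, 0, 0]])

```text
clock: 31.12
ee_pos: [0.4505, -0.1607, 0.1381]
orientation: [3.14, 0.001, 1.467]
contact_force: [0.6, -0.7, 0.4]
finger_gap: 0.0
grip_force: 0.0
```

Emit:
jog_arm(series=[[0, 0, 0, 0, 0], [0, 0, 0, 0, 0]])

```text
clock: 31.38
ee_pos: [0.4493, -0.1595, 0.1352]
orientation: [-3.138, -0.002, 1.468]
contact_force: [0.2, 0.8, 0.7]
finger_gap: 0.0002
grip_force: 0.0
```

```bash
python3 chk.py 11 8 9 10
```

```text
[ 0.4493 -0.1595  0.1352]
8 0.902 30.3
9 0.942 8.3
10 0.985 3.3
```

Emit:
jog_arm(series=[[0, 0, 10, 0, 0], [0, 0, 16, 0, 0], [0, -8, 3, 0, 0], [0, -9, 2, 0, 0], [0, -9, 2, 0, 0], [0, -8, 1, 0, 0], [0, 0, -34, 0, 0], [0, 34, 0, 0, 0]])

```text
clock: 32.42
ee_pos: [0.4507, -0.1608, 0.1382]
orientation: [3.14, 0.002, 1.467]
contact_force: [1.5, -0.8, 0.6]
finger_gap: 0.0003
grip_force: 0.0
```

Emit:
jog_arm(series=[[0, 0, 0, 0, 0], [0, 0, 0, 0, 0]])

```text
clock: 32.67
ee_pos: [0.4494, -0.1596, 0.1353]
orientation: [-3.138, -0.001, 1.468]
contact_force: [-0.1, 0.3, 0.5]
finger_gap: 0.0002
grip_force: 0.0
```

```bash
python3 chk.py 12 8 9 10 11
```

```text
[ 0.4494 -0.1596  0.1353]
8 0.902 28.7
9 0.963 6.3
10 0.963 5.4
11 0.967 5.3
```

Emit:
jog_arm(series=[[0, 0, 10, 0, 0], [0, 0, 16, 0, 0], [0, -8, 3, 0, 0], [0, -9, 2, 0, 0], [0, -9, 2, 0, 0], [0, -8, 1, 0, 0], [0, 0, -34, 0, 0], [0, 34, 0, 0, 0]])

```text
clock: 33.72
ee_pos: [0.4507, -0.1608, 0.1382]
orientation: [3.14, 0.002, 1.466]
contact_force: [1.4, -0.4, 0.3]
finger_gap: -0.0003
grip_force: 0.0
```

Emit:
jog_arm(series=[[0, 0, 0, 0, 0], [0, 0, 0, 0, 0]])

```text
clock: 33.98
ee_pos: [0.4494, -0.1596, 0.1353]
orientation: [-3.138, -0.001, 1.468]
contact_force: [-0.6, -0.0, -0.5]
finger_gap: -0.0004
grip_force: 0.0
```

```bash
python3 chk.py 13 9 10 11 12
```

```text
[ 0.4494 -0.1596  0.1353]
9 0.956 6.1
10 0.953 6.5
11 0.937 6.8
12 0.936 7.1
```

Emit:
jog_arm(series=[[0, 0, 10, 0, 0], [0, 0, 16, 0, 0], [0, -8, 3, 0, 0], [0, -9, 2, 0, 0], [0, -9, 2, 0, 0], [0, -8, 1, 0, 0], [0, 0, -34, 0, 0], [0, 34, 0, 0, 0]])

```text
clock: 35.02
ee_pos: [0.4505, -0.1607, 0.1381]
orientation: [3.14, 0.001, 1.466]
contact_force: [-0.2, 0.1, 1.5]
finger_gap: 0.0
grip_force: 0.0
```

Emit:
jog_arm(series=[[0, 0, 0, 0, 0], [0, 0, 0, 0, 0]])

```text
clock: 35.28
ee_pos: [0.4493, -0.1596, 0.1352]
orientation: [-3.138, -0.001, 1.468]
contact_force: [-0.2, -0.0, 0.1]
finger_gap: -0.0004
grip_force: 0.0
```

```bash
python3 chk.py 14 9 10 11 12 13
```

```text
[ 0.4493 -0.1596  0.1352]
9 0.915 9.9
10 0.964 5.4
11 0.972 5.0
12 0.939 7.4
13 0.909 8.6
```

Emit:
jog_arm(series=[[0, 0, -40, 0, 0], [50, 0, -40, 0, 0], [50, 0, 0, 0, 0], [60, 0, 0, 0, 0], [0, 0, 0, 0, 0], [0, 0, 0, 0, 0]])

```text
clock: 36.08
ee_pos: [0.4665, -0.0027, 0.2151]
orientation: [-3.14, 0.0, 1.468]
contact_force: [0.3, -0.7, 0.2]
finger_gap: -0.0001
grip_force: 0.0
```

```bash
python3 chk.py 15 14; python3 - <<'E'
from h import *
c=cam("wrist"); np.savez("w15.npz",K=c[0],R=c[1],t=c[2]); w=read_camera("wrist")[:,:,::-1]; cv2.imwrite("pics/w15raw.png",w)
print(proj(c,[[.4454,-.188,.105]]))
C=lambda im,z:cv2.resize(im,z,interpolation=cv2.INTER_CUBIC)
o=np.zeros((600,800,3),np.uint8)
for k,n in enumerate([8,9,10,11,12,13,14,15]):
    s=cv2.imread(f"pics/sc{n}raw.png")[241:266,340:365]
    if n in range(9,15): s=cv2.convertScaleAbs(s,alpha=1.4)
    r,q=divmod(k,4); o[r*155:r*155+150,q*130:q*130+125]=C(s,(125,150))
s=cv2.imread("pics/sc15raw.png"); o[315:600,:400]=C(s[150:250,140:280],(400,285))
u,v=proj(c,[[.4454,-.188,.105]])[0].round().astype(int); 
p=w[max(v-30,0):v+30,max(u-30,0):u+30]; o[315:600,405:800]=C(p,(395,285)); print(p.shape)
cv2.imwrite("pics/fin.png",o)
E
```

```text
[ 0.4665 -0.0027  0.2151]
14 0.975 4.9
[[250.3359343  356.43580504]]
(58, 60, 3)
```

View pics/fin.png

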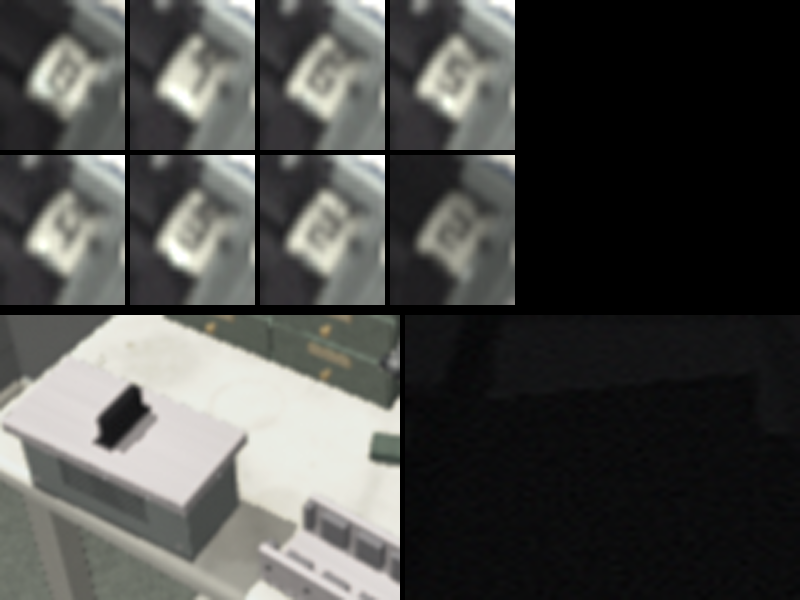

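The patches run 8, 7, 6, 5, 4, 3, 2 in order, so the wheel shows 2. The lid sits on the case with corners at about (5,425), (245,438) and (183,508). I'll check it numerically and go to the lever.

```bash
python3 - <<'E'
from h import *
c=cam("scene"); p=(np.array([(5,425),(245,438),(183,508)])-[0,315])/[400/140,2.85]+[140,150]-.3
print(rect(c,p,[(-.0525,.1045,.102),(.0525,-.1045,.102),(-.0525,-.1045,.102)]))
E
```

```text
(array([0.3870641 , 0.27251308, 0.04546063]), np.float64(1.684189384447535))
```

Emit:
jog_arm(series=[[-47, -13, 0, 0, 0], [-48, -13, 0, 0, 0], [-48, -13, 0, 0, 0], [-48, -13, 0, 0, 0], [-47, -13, 0, 0, 0], [0, 0, 0, 0, 0], [0, 0, 0, 0, 0]])

```text
clock: 37.05
ee_pos: [0.3777, -0.2327, 0.2154]
orientation: [-3.141, -0.001, 1.466]
contact_force: [-0.6, 0.8, 0.4]
finger_gap: -0.0
grip_force: 0.0
```

Emit:
jog_arm(series=[[0, 0, 50, 0, 0], [0, 0, 40, 0, 0], [0, 0, 20, 0, 0], [0, 0, 0, 0, 0], [0, 0, 0, 0, 0]])

```text
clock: 37.67
ee_pos: [0.3789, -0.2325, 0.1067]
orientation: [3.14, 0.001, 1.469]
contact_force: [0.6, -0.5, 0.1]
finger_gap: 0.0001
grip_force: 0.0
```

Emit:
jog_arm(series=[[0, 10, 0, 0, 0], [0, 10, 0, 0, 0], [0, 10, 0, 0, 0], [0, 10, 0, 0, 0], [0, 10, 0, 0, 0], [0, 10, 0, 0, 0], [0, 8, 0, 0, 0], [0, 0, 0, 0, 0]])

```text
clock: 38.67
ee_pos: [0.4448, -0.2391, 0.1051]
orientation: [-3.137, -0.001, 1.468]
contact_force: [-5.5, -0.3, 3.4]
finger_gap: -0.0001
grip_force: 3.3
```

Emit:
jog_arm(series=[[0, 4, 0, 0, 0], [0, 0, 0, 0, 0]])

```text
clock: 38.92
ee_pos: [0.4455, -0.2391, 0.1049]
orientation: [-3.129, -0.002, 1.469]
contact_force: [-21.2, 1.6, 10.5]
finger_gap: 0.0
grip_force: 10.6
```

At the stop: the force jumps while the position holds. I'll back off and retreat clear.

Emit:
jog_arm(series=[[0, -15, 0, 0, 0], [0, -25, 0, 0, 0], [0, 0, -50, 0, 0], [0, 0, -50, 0, 0], [50, 0, -20, 0, 0], [60, 0, 0, 0, 0], [0, 0, 0, 0, 0], [0, 0, 0, 0, 0]])

```text
clock: 39.92
ee_pos: [0.4216, -0.1266, 0.2257]
orientation: [3.141, 0.001, 1.468]
contact_force: [0.3, -0.1, 0.2]
finger_gap: -0.0006
grip_force: 0.0
```

```bash
python3 chk.py 16 15 14; python3 - <<'E'
from h import *
c=cam("scene"); a=cv2.imread("pics/sc16raw.png").astype(int); b=cv2.imread("pics/sc15raw.png").astype(int)
print(sensors.state()["contact_force"])
for l in(-.0285,.0285):
    q=np.array([.4458+l*.995-.0035,-.2048-l*.0998-.0345,.115]); u,v=proj(c,q)[0].round().astype(int)
    print(l,u,v,"before",b[v-1:v+2,u-1:u+2].mean((0,1)),"now",a[v-1:v+2,u-1:u+2].mean((0,1)))
# lid region difference
print(np.abs(a-b)[165:235,140:235].mean())
E
```

```text
[ 0.4216 -0.1266  0.2257]
15 0.943 36.7
14 0.943 32.4
[-0.23612745 -0.39709773  0.45727924]
-0.0285 367 270 before [188.44444444 193.22222222 199.77777778] now [70.22222222 71.55555556 70.33333333]
0.0285 379 254 before [220.88888889 230.         230.11111111] now [137.44444444 140.88888889 145.11111111]
1.880701754385965
```

Emit:
jog_arm(series=[[55, 0, 0, 0, 0], [55, 0, 0, 0, 0], [55, 0, 0, 0, 0], [0, 0, 0, 0, 0], [0, 0, 0, 0, 0]])

```text
clock: 40.6
ee_pos: [0.4385, 0.0366, 0.2254]
orientation: [-3.141, 0.001, 1.467]
contact_force: [0.5, -1.0, -1.0]
finger_gap: -0.0004
grip_force: 0.0
```

```bash
python3 chk.py 17 15 8; python3 - <<'E'
from h import *
c=cam("scene"); g=cv2.cvtColor(cv2.imread("pics/sc17raw.png"),cv2.COLOR_BGR2GRAY)
p=cv2.resize(g[235:300,345:405],None,fx=4,fy=4,interpolation=cv2.INTER_CUBIC)
h=cv2.HoughCircles(p,cv2.HOUGH_GRADIENT,1,20,param1=80,param2=18,minRadius=16,maxRadius=34)
for x,y,r in h[0][:4]:
    q=back(c,(345+x/4,235+y/4),.115); t=-.1; d=q[:2]-[.4458,-.2048]
    print(x/4+345,y/4+235,r/4,q.round(4),"local",(np.cos(t)*d[0]+np.sin(t)*d[1]).round(4),(-np.sin(t)*d[0]+np.cos(t)*d[1]).round(4))
E
```

```text
[0.4385 0.0366 0.2254]
15 0.996 1.1
8 0.936 31.1
378.625 254.375 5.45 [ 0.4687 -0.2415  0.115 ] local 0.0264 -0.0343
```

The knob is at local x of about +26 mm, which is on. The window patch is unchanged (correlation 0.996 with the view showing 2).

```bash
python3 -c "
from workcell import order
print(order.close_job())"
```

```text
the job is handed in; nothing more can be done
None
```

The job is handed in, with no pass/fail verdict returned: both plates stand in the case, the lid is seated square, the thumbwheel shows 2, the lever is on, and the tweezers and screwdrivers were not deliberately touched.

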